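# Load a lipped bin and hang it on a louvred panel

## Robot

A 6-joint arm with a two-finger parallel gripper is mounted at the origin on a cart in front of the work surface, level with it; the furniture and walls round the work are solid. World frame = base frame: x ahead of the robot, y to its left, z up, the work surface at z = 0. Lengths are in m, angles in rad, forces in N, time in s.
With the tool pointing down it reaches from about 0.375 to 0.9 m from the base axis. Payload 3.1 kg.
Tool frame: the origin (TCP) lies at the very end of the fingers, on their centre line; the grasp point (between the pads) lies 19 mm behind it (grip_depth is the distance from the TCP to the grasp point, in m); z points along the fingers, y is the line along which they close (so a half turn about z gives the same grasp; the last joint's range is limited). The gripper opens to 85 mm and grips with 20 to 120 N. Pads are 22 mm wide; open, the fingers measure 114 mm over their backs; the gripper's body (76 mm by 85 mm) begins 54 mm behind the grasp point. The pads swing forward as they close: fully open they stand 13 mm farther back than shut.
Start: joints at [-1.312, 0.527, 1.433, -0, 1.181, -0.178], TCP at [0.264, -0.566, 0.231] pointing down, gripper open.
Joint ranges: [-3.08, 3.08], [-0.75, 2.2], [0.22, 2.44], [-1.43, 4.57], [0, 2.65], [-2.85, 2.85]. Speed limits (rad/s): [2.79, 2.79, 3.14, 3.14, 3.14, 3.14].

## Interface

Orientations are given as a unit quaternion [x, y, z, w].
In Python, from station import * gives the robot as it stands.
- The arm moves only by the tool apply_moves, never from a script. Its argument "plan" is a list of rows, each a list of 7 numbers: the shift along the tool's x, y, z in m, then the turn, a rotation vector about the tool's x, y, z in rad, then the gripper command: -1 is fully open, 1 is shut, values between are in proportion. In form: [[dx, dy, dz, wx, wy, wz, jaw], ...]. A call has 1 to 8 rows; each row shifts and turns the commanded pose from where the row before left it, along the tool's axes as they then stand; what a row does not reach is not made up. A row lasts 1/8 s, in which the tool goes at most 62.5 mm and 10.7 degrees, less where a joint would pass 70% of its speed; a pose out of reach is approached as far as the arm can. A call is refused whole if a number of a shift passes 0.0625 or a number of a turn 0.188, either way. A call with a gripper value outside its range is refused whole. The fingers move at their own pace and stop on an object; "force" is the grip in N (left out, the last holds). Time passes only in rows, so rows that do not move let the fingers close. It gives the time, the measured TCP pose, the force, the opening and the grip force at its end, in the units of the state.
- sense(): the state, without advancing time (a new reading comes with each control period).
- snapshot(name): name is "side" or "top"; returns the picture (384x512x3 uint8, red, green, blue); there is no depth.
- calibration(name): a dict with "camera_matrix" (3x3 intrinsics, pixels), "R" (3x3) and "t" (3): a world point X has camera coordinates R X + t. Camera axes: x right, y down, z forward; pixel columns grow to the right and rows downward; lengths in m; the calibration is good to about 2 mm. A picture is of the moment at which its call begins. calibration takes no time and is no camera call.
- sign_off(): hands the job in; it is judged then, once.
The state is a dict: "t": time; "q": joint angles; "qd": joint speeds; "tau": joint torques, N m; "tcp_pos": TCP position; "tool_rot": TCP orientation; "force": force on the tool from outside, world axes, zero at the start; "ft_torque": the same for the moment, N m; "finger_gap": opening from 0.0 (shut) to 1.0 (fully open); "gripper_force": force on a finger pad.
Only numpy, scipy, OpenCV 4.12 (cv2) and the standard library are available. Lean on these libraries where they do the work, as an engineer would, in place of code of your own. Each camera call takes 0.05 s, during which the arm holds its last target. There are 200 camera calls.

## Task

Stand the small orange bottle upright in the blue parts bin while the bin is still on the worktop. Then hang the bin by its back lip on the top louvre of the grey panel, in the free place centred under the green tag, square to the panel and fully dropped on so that the lip is hooked behind the louvre, with the bottle still upright in it. Leave the low round pot, the vial and the dropper bottle where they stand.

Things in the scene. Friction and masses are not known exactly. Their poses are not given: they have to be found in the camera images.
- bottle_center (a point): small bottle with pale orange contents and white ribbed cap, 36 mm diameter, 75 mm tall, loose, about 100 g, starts upright. Point on its axis half-way up (37.5 mm above its underside); z up along the bottle.
- bin_center (a point): blue plastic open parts bin, loose, 96 mm long (x), 60 wide (y), 60 tall; walls and floor 3 mm; about 160 g empty. Point at its centre, 30 mm above its underside. Its +x points to the back, where the hook lip is (at the start roughly away from the robot); the front 24 mm slopes down to a 34 mm high front. Its parallel side walls can be gripped from above across y.
- bin_lip (a point): underside of the bin's back lip, 50.5 mm behind bin_center (bin x) and 27 mm above it; bin's axes. Lip 52 mm wide: a 3 mm flange level with the rim goes 9 mm back, then a 3 mm tab flares down and back, ending 17 mm below the rim. Slot between back wall and tab: 5 mm at the top, about 10 mm at its open lower end; the tab reaches 14 mm behind the back wall.
- panel: fixed grey bench panel, 320 mm wide, 150 tall. Origin at worktop level, mid-width, on the front face (x = 0, faces -x); x points away through the panel, y along it, z up. Three louvres along y, each an upturned lip 3 mm thick from x = -20 to -17 mm with an open pocket behind it; lip tops at z = 105 (top louvre), 70 and 35 mm.
- rail_mid (a point): mid-length of the top edge of the top louvre's lip (panel x = -18.5, y = 0, z = 105 mm); panel's axes. A bin hung here rests with its lip's underside on this edge and its back wall against the louvre below; its underside is then 48 mm above the worktop.
- green_tag (a point): green tag 46 mm wide clipped over the panel's top edge, marking the free hanging place (75 mm left or right of the panel's middle); it spans 123 to 153 mm above the worktop, 3 mm thick. The point is on the panel's front face under the middle of the tag, at the top louvre's height (105 mm); panel's axes.
- grey_bin: dark grey bin of the same shape, fixed, already hanging in the other place. Origin on the panel's front face at worktop level, mid-width of the bin; the bin reaches 119 mm out from the panel, from 48 to 108 mm above the worktop.
- pot: low round pot with blue base and tan lid, 67 mm diameter, 26 mm tall, loose bystander; origin under its centre.
- vial: slim clear vial with yellow contents and white cap, 20 mm diameter, 76 mm tall, loose bystander; origin under its centre.
- dropper: brown dropper bottle with black bulb, 34 mm diameter, 102 mm tall, loose bystander; origin under its centre.
- bin: the blue bin again; origin under its centre, 30 mm below bin_center; same axes.
- bottle: the orange bottle again; origin under its centre, 37.5 mm below bottle_center.
Mind the look-alikes: they are no part of the job. What is shaped like the bottle but red is not meant.

How it is judged:
On the way:
1. the bottle stands upright and released in the bin, the bin still on the worktop (x of bottle_center in the frame of bin_center between -0.032 and 0.032 m and y of bottle_center in the frame of bin_center between -0.014 and 0.014 m and z of bottle_center in the frame of bin_center between 0.002 and 0.018 m and angle between bottle_center's own z axis and vertical below 0.35 rad and height (world z) of bin_center below 0.036 m and contact force between the fingers and bottle below 0.3 N), for 0.3 s.
At the end, for the whole second after the job is handed in: The bin hangs at rest on the top louvre: the top of its lip slot is within 5 mm of the louvre edge in height and 6 mm in depth, within 20 mm of the middle of the green tag sideways, square to the panel and level within 0.15 rad; the bottle stands in the bin, tilted less than 0.35 rad (z of bin_lip in the frame of rail_mid between -0.005 and 0.005 m and x of bin_lip in the frame of rail_mid between -0.006 and 0.006 m and y of bin_lip in the frame of green_tag between -0.02 and 0.02 m and angle between the x axis of bin_center and the x axis of panel, either way round below 0.15 rad and angle between bin_center's own z axis and vertical below 0.15 rad and x of bottle_center in the frame of bin_center between -0.032 and 0.032 m and y of bottle_center in the frame of bin_center between -0.014 and 0.014 m and z of bottle_center in the frame of bin_center between 0.002 and 0.018 m and angle between bottle_center's own z axis and vertical below 0.35 rad and linear speed of each of bin, bottle below 0.02 m/s); the robot touches nothing.
It fails at once if the pot, the vial or the dropper bottle is pushed more than 25 mm or knocked over (distance of any of pot, vial, dropper from where it was at the start of the episode above 0.025 m or angle between any of pot, vial, dropper's own z axis and vertical above 0.5 rad).
It also fails if it takes over 64 s, if anything falls off the work surface, if the arm or the gripper's body presses on something with over 40 N, if the wrist force passes 120 N, or if a joint passes its speed limit or range.

## Working session

There is one attempt and no reset: what is moved stays moved. The work goes in short steps, Python scripts to look and compute and a tool call to move; the robot and the scene stay as the last step left them, time stands still between calls to the robot, and variables do not carry over. Pictures are saved under pics/ and viewed, at most 11 in all, crops included, and the job is handed in when it is done.

Besides the shell and the picture viewer there is one more tool, called after "Call:" as name([rows], argument=value, ...), one row to a line, values as JSON. apply_moves: Moves the arm, as the interface text tells. Its arguments: {"type":"object","properties":{"plan":{"type":"array"},"force":{"type":"number"}},"required":["plan"]}

```bash
mkdir -p pics; python3 - <<'E'
from station import *
import cv2
for n in("side","top"):
    im=snapshot(n); cv2.imwrite(f"pics/{n}0.png",cv2.resize(im[...,::-1],(800,600),interpolation=cv2.INTER_CUBIC))
    c=calibration(n);print(n,c)
print(sense())
E
```

```text
side {'camera_matrix': array([[358.71128604,   0.        , 251.95119707],
       [  0.        , 358.71128604, 195.86898049],
       [  0.        ,   0.        ,   1.        ]]), 'R': array([[-0.87496917, -0.48365752, -0.02245771],
       [-0.25168755,  0.4939641 , -0.83225768],
       [ 0.41362099, -0.72254748, -0.55393394]]), 't': array([0.52075455, 0.23422289, 0.76216838])}
top {'camera_matrix': array([[357.64037579,   0.        , 257.70850704],
       [  0.        , 357.64037579, 190.598941  ],
       [  0.        ,   0.        ,   1.        ]]), 'R': array([[ 0.02186706, -0.99950586, -0.02258006],
       [-0.99180213, -0.0188433 , -0.12638617],
       [ 0.12589823,  0.02515864, -0.99172409]]), 't': array([0.00470688, 0.59470618, 1.0894404 ])}
{'t': 0.1, 'q': array([-1.31250233e+00,  5.28411180e-01,  1.43380321e+00, -6.98827087e-06,
        1.18141747e+00, -1.78504712e-01]), 'qd': array([ 6.50147716e-04, -2.76485665e-03, -3.09267652e-03,  4.59900541e-04,
        1.90671775e-07,  2.51008857e-04]), 'tau': array([-1.48425061e-04, -4.43305099e+01, -1.78587019e+01, -1.68096844e-04,
        3.84994433e-03, -8.38719899e-06]), 'tcp_pos': array([ 0.26425011, -0.56565495,  0.23039892]), 'tool_rot': array([ 9.76244712e-01,  2.16668464e-01, -4.38946469e-05, -1.01866488e-03]), 'force': array([-0.84534622, -0.59174994, -0.6742747 ]), 'ft_torque': array([-0.04598855,  0.00552757, -0.01672738]), 'gripper_force': 0.0, 'finger_gap': 1.00159546437825}
```

View pics/side0.png

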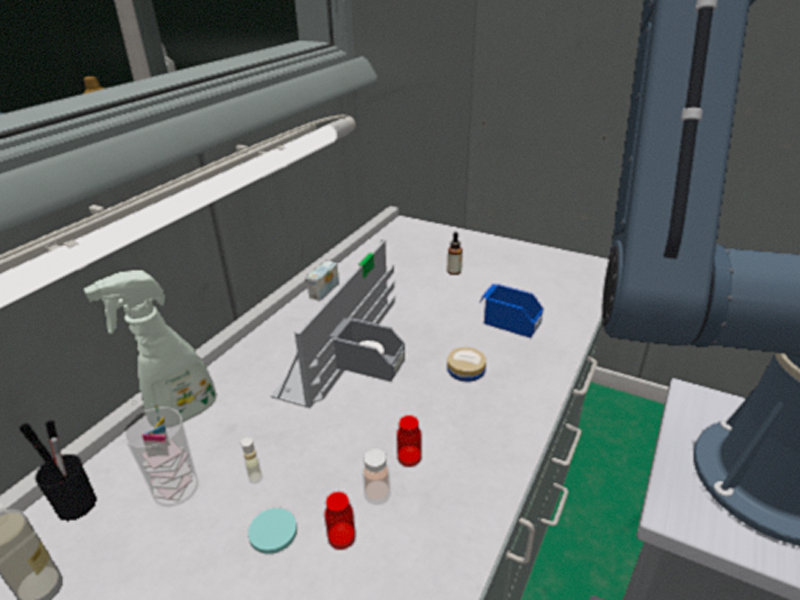

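View pics/top0.png

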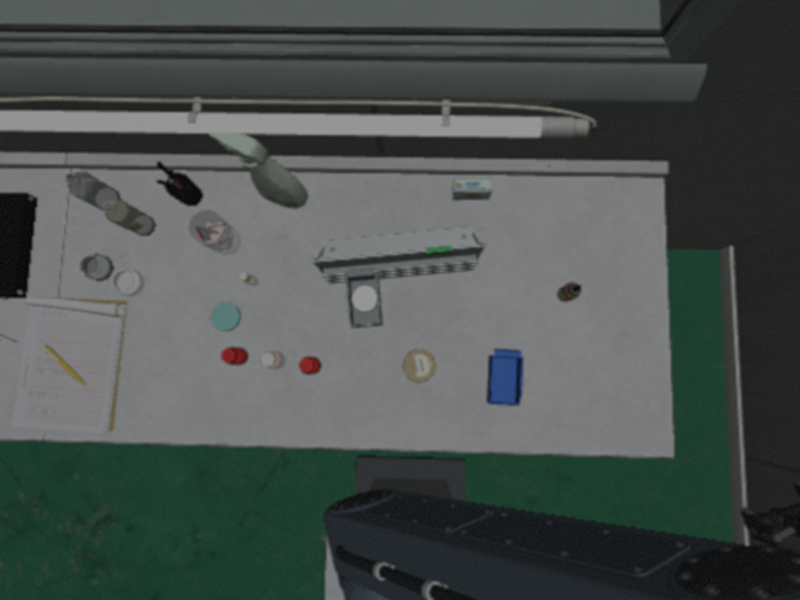

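Side view: the bottle is at (376,475), between two red look-alikes, the blue bin at (512,310) and the tag at (367,264). Top view: the bottle cap is at (271,359), the bin at (505,377), the tag at (440,249), and the panel runs from (317,250) to (482,240). Next I'll enlarge crops of these.

```bash
cat > h.py <<'E'
from station import *
import numpy as np, cv2
from scipy.spatial.transform import Rotation as Ro
def ray(n,u,v,z):
    """pixel -> world point at height z"""
    c=calibration(n);K,R,t=c["camera_matrix"],c["R"],c["t"]
    C=-R.T@t; d=R.T@np.linalg.inv(K)@np.array([u,v,1.]); return C+d*(z-C[2])/d[2]
def crop(im,x,y,w,h,s):
    o=cv2.resize(im[y:y+h,x:x+w,::-1],None,fx=s,fy=s,interpolation=cv2.INTER_CUBIC)
    for k in range(0,w,10): cv2.line(o,(k*s,0),(k*s,6),(0,255,255),1); cv2.putText(o,str(x+k),(k*s,16),0,.33,(0,255,255),1)
    for k in range(0,h,10): cv2.line(o,(0,k*s),(6,k*s),(0,255,255),1); cv2.putText(o,str(y+k),(8,k*s+4),0,.33,(0,255,255),1)
    return o
E
python3 - <<'E'
from h import *
t=snapshot("top");s=snapshot("side")
a=np.hstack([crop(t,200,145,114,40,7)[:,:798]])
b=np.hstack([crop(t,305,218,40,50,6),crop(t,150,215,60,50,6)[:,:258],crop(s,305,175,50,50,6)])
m=np.vstack([a,b[:, :798]])
cv2.imwrite("pics/m1.png",m);print(m.shape)
E
```

```text
(580, 798, 3)
```

View pics/m1.png

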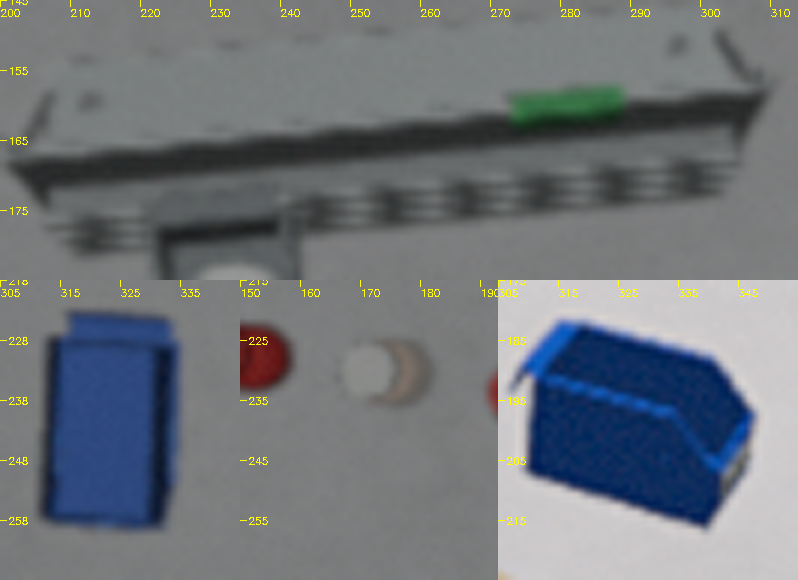

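```bash
cat > m.py <<'E'
from h import *
from scipy.optimize import least_squares
for n in("top","side"): c=calibration(n);print(n,"cam",-c["R"].T@c["t"])
print("bottle",ray("top",171.7,230.2,.075))
def proj(n,X):
    c=calibration(n);p=(c["camera_matrix"]@(c["R"]@np.atleast_2d(X).T+c["t"][:,None])).T;return p[:,:2]/p[:,2:]
# bin frame: origin under centre
obs=[("top",(312.8,228),(.048,.03,.06)),("top",(334.7,228.8),(.048,-.03,.06)),
("side",(310.3,207),(.048,.03,0)),("side",(340,215.8),(-.048,.03,0)),("side",(310.3,191.5),(.048,.03,.06)),
("side",(318.3,182.5),(.048,-.03,.06)),("side",(341.2,205.3),(-.048,.03,.034)),("side",(347.3,197.5),(-.048,-.03,.034)),
("side",(334.5,196.7),(-.024,.03,.06)),("side",(340.7,188),(-.024,-.03,.06))]
def f(p):
    R=Ro.from_euler("z",p[2]).as_matrix()
    return np.ravel([proj(n,R@np.array(X)+[p[0],p[1],0])[0]-np.array(u) for n,u,X in obs])
r=least_squares(f,[.45,-.2,0],loss="soft_l1");print("bin",r.x,np.round(f(r.x).reshape(-1,2),1).tolist())
# panel ends / tag
for u in((309.3,158),(201.4,168)):print("panel top end",ray("top",*u,.15))
for u,z in(((281,157.8),.153),((281,162.2),.123)):print("tag",ray("top",*u,z))
E
python3 m.py; python3 - <<'E'
from h import *
s=snapshot("side")
cv2.imwrite("pics/m2.png",np.vstack([crop(s,170,150,95,60,8)[:,:760],np.hstack([crop(s,220,280,95,12,8)])]) )
E
```

```text
top cam [ 0.45256931 -0.01149806  1.15569321]
side cam [0.19934633 0.686872   0.62881969]
bottle [0.46425739 0.27311996 0.075     ]
bin [ 0.43635009 -0.18479485 -0.02371035] [[0.8, -1.5], [-1.3, -1.5], [-1.1, 0.6], [0.3, 1.0], [0.3, -0.7], [-0.0, -1.2], [0.5, 1.9], [1.0, -0.7], [-0.0, 0.6], [0.7, -0.7]]
panel top end [ 0.67698577 -0.13145763  0.15      ]
panel top end [0.64251382 0.1769994  0.15      ]
tag [ 0.67553875 -0.05052544  0.153     ]
tag [ 0.66902991 -0.05187305  0.123     ]
```

View pics/m2.png

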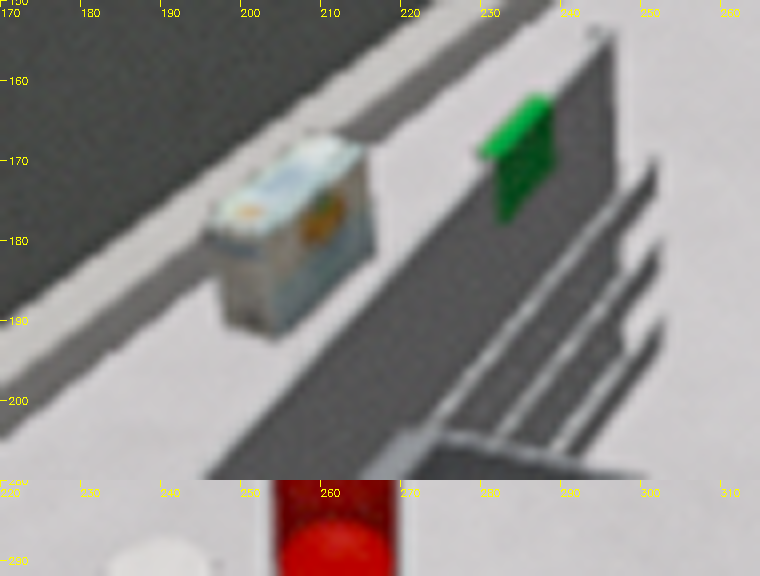

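```bash
cat >> m.py <<'E'
ob2=[("top",(309.3,158),(0,-.16,.15)),("top",(201.4,168),(0,.16,.15)),("top",(281,157.8),(0,-.075,.153)),("top",(281,162.2),(-.003,-.075,.123)),
("side",(246.5,154),(0,-.16,.15)),("side",(251.3,169.8),(-.02,-.16,.105)),("side",(235.8,174.6),(-.003,-.075,.123))]
def g(p):
    R=Ro.from_euler("z",p[2]).as_matrix()
    return np.ravel([proj(n,R@np.array(X)+[p[0],p[1],0])[0]-np.array(u) for n,u,X in ob2])
r=least_squares(g,[.66,.02,.11],loss="soft_l1");print("panel",r.x,np.round(g(r.x).reshape(-1,2),1).tolist())
for sel in(range(4),range(4,7)):
    r2=least_squares(lambda p:g(p).reshape(-1,2)[list(sel)].ravel(),[.66,.02,.11]);print(r2.x)
# bottle via side: base centre approx
print("bottle proj",proj("side",[.4643,.2731,.075]),proj("side",[.4643,.2731,0]))
print(Ro.from_quat(sense()["tool_rot"]).as_matrix().round(3))
E
python3 m.py|tail -9
```

```text
tag [ 0.67553875 -0.05052544  0.153     ]
tag [ 0.66902991 -0.05187305  0.123     ]
panel [0.66317695 0.02540999 0.12803893] [[0.6, -2.3], [-2.5, -0.1], [-0.6, 0.9], [-0.9, -0.3], [-0.1, -1.7], [1.8, -3.0], [0.4, -0.5]]
[0.66235866 0.02313476 0.11885429]
[0.66066826 0.03506894 0.12254455]
bottle proj [[242.29073676 291.06866607]] [[243.61925043 315.42566089]]
[[ 0.906  0.423 -0.   ]
 [ 0.423 -0.906  0.001]
 [ 0.    -0.001 -1.   ]]
```

```bash
cat > p.py <<'E'
from h import *
import sys
def plan(x,y,z,psi):
    s=sense();P=s["tcp_pos"];R=Ro.from_quat(s["tool_rot"]);m=R.as_matrix();a=np.arctan2(m[1,0],m[0,0])
    T=Ro.from_euler("xz",[np.pi,0]);T=Ro.from_matrix(np.array([[np.cos(psi),np.sin(psi),0],[np.sin(psi),-np.cos(psi),0],[0,0,-1]]))
    w=(R.inv()*T).as_rotvec();d=np.array([x,y,z])-P
    n=max(1,int(np.ceil(max(np.linalg.norm(d)/.06,np.linalg.norm(w)/.18))))
    print("n",n,"psi",a.round(4),"now",P.round(4),"t",round(s["t"],2),"F",s["force"].round(1),"gap",round(s["finger_gap"],3))
    for i in range(n):
        Ri=R*Ro.from_rotvec(w*i/n);print((Ri.inv().apply(d/n)*1000).round(1).tolist(),(w/n).round(4).tolist())
if __name__=="__main__": plan(*map(float,sys.argv[1:]))
E
python3 p.py .46 .27 .18 1.571
```

```text
n 15 psi 0.4368 now [ 0.2643 -0.5659  0.2308] t 0.25 F [-0.1  0.2  1. ] gap 1.0
[35.4, -45.0, 3.4] [-0.0001, -0.0001, -0.0756]
[38.7, -42.2, 3.4] [-0.0001, -0.0001, -0.0756]
[41.8, -39.1, 3.4] [-0.0001, -0.0001, -0.0756]
[44.6, -35.9, 3.4] [-0.0001, -0.0001, -0.0756]
[47.2, -32.4, 3.4] [-0.0001, -0.0001, -0.0756]
[49.5, -28.7, 3.4] [-0.0001, -0.0001, -0.0756]
[51.5, -24.9, 3.4] [-0.0001, -0.0001, -0.0756]
[53.3, -20.9, 3.4] [-0.0001, -0.0001, -0.0756]
[54.7, -16.9, 3.4] [-0.0001, -0.0001, -0.0756]
[55.8, -12.7, 3.4] [-0.0001, -0.0001, -0.0756]
[56.6, -8.4, 3.4] [-0.0001, -0.0001, -0.0756]
[57.1, -4.1, 3.4] [-0.0001, -0.0001, -0.0756]
[57.2, 0.2, 3.4] [-0.0001, -0.0001, -0.0756]
[57.1, 4.5, 3.4] [-0.0001, -0.0001, -0.0756]
[56.6, 8.8, 3.4] [-0.0001, -0.0001, -0.0756]
```

Call:
apply_moves([
  [0.035, -0.045, 0.003, 0, 0, -0.0756, -1],
  [0.039, -0.042, 0.003, 0, 0, -0.0756, -1],
  [0.042, -0.039, 0.003, 0, 0, -0.0756, -1],
  [0.045, -0.036, 0.003, 0, 0, -0.0756, -1],
  [0.047, -0.032, 0.003, 0, 0, -0.0756, -1],
  [0.05, -0.029, 0.003, 0, 0, -0.0756, -1],
  [0.052, -0.025, 0.003, 0, 0, -0.0756, -1],
  [0.053, -0.021, 0.003, 0, 0, -0.0756, -1],
], force=30)

```text
t: 1.25
tcp_pos: [0.37, -0.1184, 0.2075]
tool_rot: [0.867, 0.498, 0.0, 0.001]
force: [1.2, -1.0, -0.3]
finger_gap: 1.001
gripper_force: 0.0
```

Call:
apply_moves([
  [0.055, -0.017, 0.003, 0, 0, -0.0756, -1],
  [0.056, -0.013, 0.003, 0, 0, -0.0756, -1],
  [0.057, -0.008, 0.003, 0, 0, -0.0756, -1],
  [0.057, -0.004, 0.004, 0, 0, -0.0756, -1],
  [0.057, 0, 0.004, 0, 0, -0.0756, -1],
  [0.057, 0.0045, 0.004, 0, 0, -0.0756, -1],
  [0.056, 0.009, 0.004, 0, 0, -0.0756, -1],
  [0, 0, 0, 0, 0, 0, -1],
])

```text
t: 2.25
tcp_pos: [0.4622, 0.2737, 0.1821]
tool_rot: [0.705, 0.709, 0.001, 0.0]
force: [-0.6, -0.2, -0.3]
finger_gap: 0.999
gripper_force: 0.0
```

```bash
python3 - <<'E'
from h import *
print(sense()["tcp_pos"],sense()["t"])
t=snapshot("top");s=snapshot("side")
cv2.imwrite("pics/m3.png",np.hstack([crop(t,140,190,65,75,6),crop(s,205,225,65,95,6)[:450]]))
E
python3 p.py .466 .2745 .048 1.571
```

```text
[0.46219118 0.27367107 0.18208886] 2.25
n 3 psi 1.5721 now [0.4607 0.2703 0.182 ] t 2.35 F [ 0.4 -0.1 -0.2] gap 0.997
[1.4, 1.8, 44.6] [-0.0003, 0.0003, 0.0004]
[1.4, 1.8, 44.7] [-0.0003, 0.0003, 0.0004]
[1.4, 1.8, 44.7] [-0.0003, 0.0003, 0.0004]
```

View pics/m3.png

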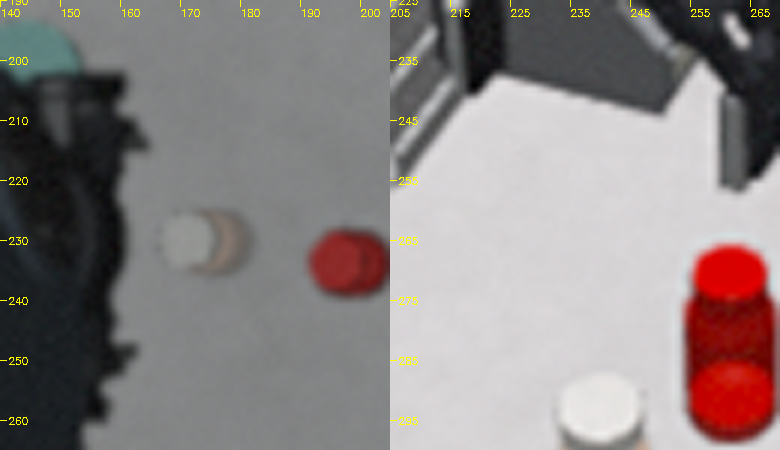

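Call:
apply_moves([
  [0.0015, 0.002, 0.046, 0, 0, 0, -1],
  [0.0015, 0.002, 0.046, 0, 0, 0, -1],
  [0.0015, 0.002, 0.046, 0, 0, 0, -1],
  [0, 0, 0, 0, 0, 0, 1],
  [0, 0, 0, 0, 0, 0, 1],
  [0, 0, 0, 0, 0, 0, 1],
  [0, 0, 0, 0, 0, 0, 1],
  [0, 0, 0, 0, 0, 0, 1],
], force=30)

```text
t: 3.35
tcp_pos: [0.4687, 0.275, 0.0467]
tool_rot: [0.707, 0.707, 0.002, 0.001]
force: [0.4, -1.2, 8.4]
finger_gap: 0.403
gripper_force: 30.0
```

```bash
python3 p.py .44 .2 .18 1.547
```

```text
n 3 psi 1.5712 now [0.4687 0.275  0.0467] t 3.35 F [ 0.4 -1.2  8.4] gap 0.403
[-24.9, -9.4, -44.5] [0.0014, -0.0004, 0.0081]
[-25.0, -9.2, -44.5] [0.0014, -0.0004, 0.0081]
[-25.1, -9.1, -44.5] [0.0014, -0.0004, 0.0081]
```

Call:
apply_moves([
  [0, 0, -0.045, 0, 0, 0, 1],
  [0, 0, -0.045, 0, 0, 0, 1],
  [0, 0, -0.045, 0, 0, 0, 1],
  [-0.055, 0, 0, 0, 0, 0, 1],
  [-0.055, 0, 0, 0, 0, 0, 1],
  [-0.055, 0, 0, 0, 0, 0, 1],
  [-0.055, -0.01, 0, 0, 0, 0, 1],
  [0, 0, 0, 0, 0, 0, 1],
])

```text
t: 4.35
tcp_pos: [0.4569, 0.0515, 0.1801]
tool_rot: [0.709, 0.705, 0.0, 0.0]
force: [0.2, 0.1, 0.0]
finger_gap: 0.396
gripper_force: 30.4
```

```bash
python3 p.py .436 -.185 .18 1.547
```

```text
n 4 psi 1.5648 now [0.4569 0.0515 0.1801] t 4.35 F [0.2 0.1 0. ] gap 0.396
[-59.2, -4.9, 0.1] [0.0002, 0.0002, 0.0045]
[-59.2, -4.6, 0.1] [0.0002, 0.0002, 0.0045]
[-59.2, -4.3, 0.0] [0.0002, 0.0002, 0.0045]
[-59.2, -4.1, 0.0] [0.0002, 0.0002, 0.0045]
```

Call:
apply_moves([
  [-0.059, -0.005, 0, 0, 0, 0.0045, 1],
  [-0.059, -0.005, 0, 0, 0, 0.0045, 1],
  [-0.059, -0.004, 0, 0, 0, 0.0045, 1],
  [-0.059, -0.004, 0, 0, 0, 0.0045, 1],
  [0, 0, 0, 0, 0, 0, 1],
  [0, 0, 0, 0, 0, 0, 1],
])

```text
t: 5.1
tcp_pos: [0.4377, -0.1802, 0.1795]
tool_rot: [0.713, 0.701, 0.0, -0.0]
force: [-0.5, 0.7, -0.5]
finger_gap: 0.401
gripper_force: 30.4
```

```bash
python3 p.py .436 -.185 .06 1.547; python3 - <<'E'
from h import *
t=snapshot("top");s=snapshot("side")
cv2.imwrite("pics/m4.png",np.hstack([crop(t,290,200,65,70,6)[:420],crop(s,290,150,65,70,6)[:420]]))
E
```

```text
n 2 psi 1.5528 now [ 0.4377 -0.1802  0.1795] t 5.1 F [-0.5  0.7 -0.5] gap 0.401
[-2.4, -0.8, 59.8] [-0.0001, -0.0004, 0.0029]
[-2.4, -0.8, 59.8] [-0.0001, -0.0004, 0.0029]
```

View pics/m4.png

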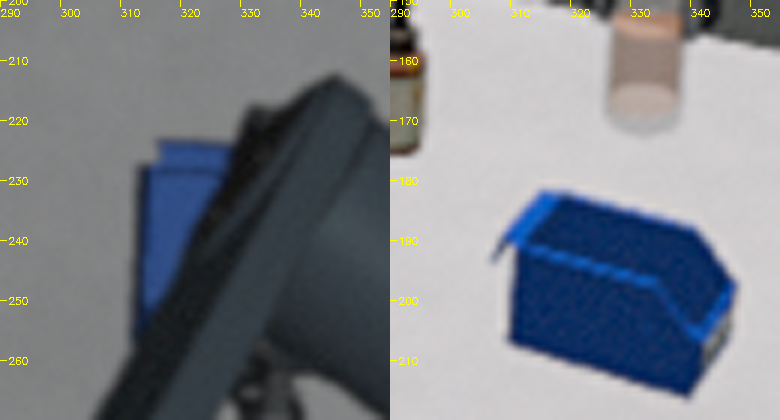

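```bash
python3 - <<'E'
from h import *
def proj(n,X):
    c=calibration(n);p=(c["camera_matrix"]@(c["R"]@np.array(X)+c["t"]));return (p[:2]/p[2]).round(1)
print(proj("side",[.4377,-.1802,.1325]))
for x,y,z in((.048,.03,0),(-.048,.03,0),(.048,.03,.06),(.048,-.03,.06),(-.048,-.03,.034),(-.048,.03,.034)):
    R=Ro.from_euler("z",-.0237).as_matrix();print(proj("side",R@[x,y,z]+[.4364,-.1848,0]))
E
```

```text
[331.6 168.9]
[309.2 207.6]
[340.3 216.8]
[310.6 190.8]
[318.3 181.3]
[348.3 196.8]
[341.6 207.2]
```

Call:
apply_moves([
  [-0.0025, -0.001, 0.05, 0, 0, 0.003, 1],
  [-0.0025, -0.001, 0.05, 0, 0, 0.003, 1],
  [0, 0, 0.02, 0, 0, 0, 1],
  [0, 0, 0.005, 0, 0, 0, 1],
  [0, 0, 0.003, 0, 0, 0, 1],
  [0, 0, 0, 0, 0, 0, 1],
])

```text
t: 5.95
tcp_pos: [0.4363, -0.1861, 0.0521]
tool_rot: [0.715, 0.699, 0.0, 0.001]
force: [0.2, -0.9, -0.8]
finger_gap: 0.395
gripper_force: 30.4
```

```bash
python3 p.py .436 -.185 .05 1.547
```

```text
n 1 psi 1.5476 now [ 0.4363 -0.1861  0.0521] t 5.95 F [ 0.2 -0.9 -0.8] gap 0.395
[1.1, -0.4, 2.1] [0.0015, 0.001, 0.0006]
```

Call:
apply_moves([
  [0, 0, 0.0015, 0, 0, 0, 1],
  [0, 0, 0.0015, 0, 0, 0, 1],
  [0, 0, 0, 0, 0, 0, 1],
])

```text
t: 6.32
tcp_pos: [0.4361, -0.1867, 0.0497]
tool_rot: [0.716, 0.699, 0.0, 0.001]
force: [-1.5, -0.2, 9.0]
finger_gap: 0.399
gripper_force: 31.4
```

Contact: the bottle base is on the bin floor. Release it with a small opening, then lift.

Call:
apply_moves([
  [0, 0, -0.001, 0, 0, 0, 0.02],
  [0, 0, 0, 0, 0, 0, -0.1],
  [0, 0, 0, 0, 0, 0, -0.1],
  [0, 0, 0, 0, 0, 0, -0.1],
  [0, 0, 0, 0, 0, 0, -0.1],
  [0, 0, -0.01, 0, 0, 0, -0.1],
  [0, 0, -0.02, 0, 0, 0, -0.1],
  [0, 0, -0.05, 0, 0, 0, -0.1],
])

```text
t: 7.32
tcp_pos: [0.4345, -0.1854, 0.1291]
tool_rot: [0.716, 0.699, -0.0, -0.002]
force: [0.6, -0.4, -0.1]
finger_gap: 0.55
gripper_force: 0.0
```

Call:
apply_moves([
  [0, 0, -0.06, 0, 0, 0, -1],
  [0, 0, 0, 0, 0, 0.18, -1],
  [0, 0, 0, 0, 0, 0.18, -1],
  [0, 0, 0, 0, 0, 0.18, -1],
  [0, 0, 0, 0, 0, 0.18, -1],
  [0, 0, 0, 0, 0, 0.18, -1],
  [0, 0, 0, 0, 0, 0.18, -1],
  [0, 0, 0, 0, 0, 0.18, -1],
])

```text
t: 8.32
tcp_pos: [0.4355, -0.186, 0.1899]
tool_rot: [0.99, 0.14, 0.0, 0.0]
force: [0.4, -0.0, 0.5]
finger_gap: 0.998
gripper_force: 0.0
```

```bash
python3 p.py .436 -.185 .17 -.0237; python3 - <<'E'
from h import *
t=snapshot("top");s=snapshot("side")
cv2.imwrite("pics/m5.png",np.hstack([crop(t,290,200,65,70,6)[:420],crop(s,290,150,65,70,6)[:420]]))
E
```

```text
n 2 psi 0.2809 now [ 0.4355 -0.186   0.1899] t 8.32 F [ 0.4 -0.   0.5] gap 0.998
[0.4, -0.4, 10.0] [0.0001, -0.0001, 0.1523]
[0.3, -0.5, 10.0] [0.0001, -0.0001, 0.1523]
```

View pics/m5.png

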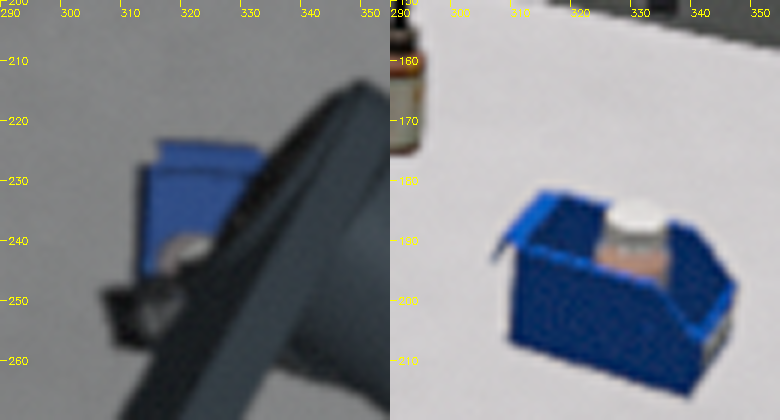

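Call:
apply_moves([
  [0, -0.0005, 0.02, 0, 0, 0.152, -1],
  [0, -0.0005, 0.04, 0, 0, 0.152, -1],
  [0, 0, 0.05, 0, 0, 0, -1],
  [0, 0, 0.04, 0, 0, 0, -1],
  [0, 0, 0.018, 0, 0, 0, -1],
  [0, 0, 0, 0, 0, 0, 1],
  [0, 0, 0, 0, 0, 0, 1],
  [0, 0, 0, 0, 0, 0, 1],
], force=40)

```text
t: 9.43
tcp_pos: [0.4359, -0.1855, 0.0223]
tool_rot: [1.0, -0.008, 0.001, 0.0]
force: [0.4, -0.3, -2.4]
finger_gap: 0.698
gripper_force: 44.2
```

Call:
apply_moves([
  [0, 0, 0, 0, 0, 0, 1],
  [0, 0, 0, 0, 0, 0, 1],
])

```text
t: 9.68
tcp_pos: [0.4357, -0.1853, 0.0218]
tool_rot: [1.0, -0.008, 0.0, 0.0]
force: [0.1, 1.0, 2.0]
finger_gap: 0.692
gripper_force: 44.7
```

```bash
python3 p.py .436 -.185 .022 -.0237
```

```text
n 1 psi -0.0167 now [ 0.4357 -0.1853  0.0218] t 9.68 F [0.1 1.  2. ] gap 0.692
[0.3, -0.3, -0.2] [0.0005, -0.0007, 0.007]
```

Call:
apply_moves([
  [0, 0, -0.01, 0, 0, 0, 1],
  [0, 0, -0.02, 0, 0, 0, 1],
  [0, 0, -0.025, 0, 0, 0, 1],
  [0, 0, -0.025, 0, 0, 0, 1],
  [0, 0, -0.01, 0, 0, 0, 1],
  [0, 0, 0, 0, 0, 0, 1],
])

```text
t: 10.42
tcp_pos: [0.4356, -0.1854, 0.1119]
tool_rot: [1.0, -0.009, 0.001, 0.0]
force: [0.0, 0.4, -2.3]
finger_gap: 0.696
gripper_force: 44.4
```

```bash
python3 p.py .543 -.064 .112 .12
```

```text
n 3 psi -0.0171 now [ 0.4356 -0.1854  0.1119] t 10.43 F [ 0.   0.4 -2.3] gap 0.696
[35.1, -41.1, -0.0] [0.0003, -0.0004, -0.0457]
[36.9, -39.4, -0.0] [0.0003, -0.0004, -0.0457]
[38.7, -37.7, -0.0] [0.0003, -0.0004, -0.0457]
```

Call:
apply_moves([
  [0.01, -0.012, 0, 0, 0, -0.02, 1],
  [0.02, -0.023, 0, 0, 0, -0.025, 1],
  [0.025, -0.027, 0, 0, 0, -0.025, 1],
  [0.025, -0.026, 0, 0, 0, -0.025, 1],
  [0.021, -0.02, 0, 0, 0, -0.022, 1],
  [0.01, -0.01, 0, 0, 0, -0.02, 1],
  [0, 0, 0, 0, 0, 0, 1],
  [0, 0, 0, 0, 0, 0, 1],
])

```text
t: 11.42
tcp_pos: [0.5407, -0.0631, 0.1108]
tool_rot: [0.998, 0.06, -0.001, -0.0]
force: [-0.2, 0.6, -3.7]
finger_gap: 0.703
gripper_force: 44.2
```

```bash
python3 p.py .6025 -.0567 .112 .12; python3 - <<'E'
from h import *
t=snapshot("top");s=snapshot("side")
cv2.imwrite("pics/m6.png",np.vstack([crop(t,225,145,95,35,8),crop(s,215,145,95,40,8)]))
E
```

```text
n 2 psi 0.1194 now [ 0.5407 -0.0631  0.1108] t 11.43 F [-0.2  0.6 -3.7] gap 0.703
[31.0, 0.5, -0.6] [-0.0003, 0.0009, -0.0003]
[31.0, 0.5, -0.6] [-0.0003, 0.0009, -0.0003]
```

View pics/m6.png

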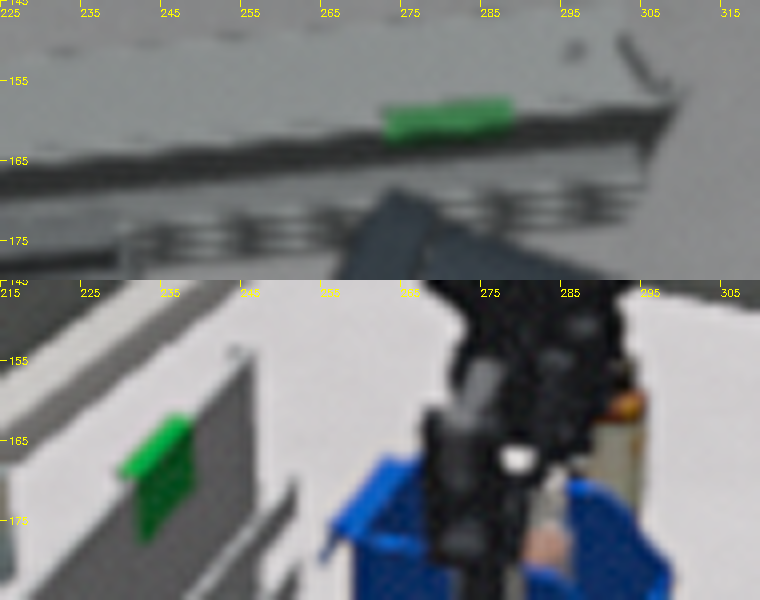

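```bash
cat > m7.py <<'E'
from h import *
from scipy.optimize import least_squares
def proj(n,X):
    c=calibration(n);p=(c["camera_matrix"]@(c["R"]@np.array(X)+c["t"]));return p[:2]/p[2]
ob=[("top",(309.5,157.5),(0,-.16,.15)),("top",(201.4,168),(0,.16,.15)),("top",(281,157.8),(0,-.075,.153)),("top",(281,162.2),(-.003,-.075,.123)),
("side",(246.7,154),(0,-.16,.15)),("side",(235.8,174.6),(-.003,-.075,.123))]
lo=[(251.6,169.8),(238.7,184.8)]
def g(p,ns=("top","side")):
    R=Ro.from_euler("z",p[2]).as_matrix();f=lambda n,X:proj(n,R@np.array(X)+[p[0],p[1],0])
    e=[f(n,X)-np.array(u) for n,u,X in ob if n in ns]
    if "side" in ns:e+=[f("side",(-.0185,p[3+i],.105))-np.array(u) for i,u in enumerate(lo)]
    return np.ravel(e)
for ns in(("top","side"),("side",)):
    r=least_squares(g,[.66,.02,.12,-.15,-.05],args=(ns,),x_scale=.01);print(ns,r.x.round(4),g(r.x,ns).reshape(-1,2).round(1).tolist())
R=Ro.from_euler("z",.1194-.007).as_matrix()
for X,u in(((.048,.03,.06),(259.4,177.5)),((.057,.026,.06),(256.5,175.3)),((.057,-.026,.06),(263.5,167.3))):
    print("lip",(proj("side",R@np.array(X)+[.5407,-.0631,.089])).round(1),u)
E
python3 m7.py
```

```text
('top', 'side') [ 0.6627  0.0242  0.121  -0.1423 -0.0507] [[0.9, -1.2], [-2.1, -0.3], [-0.1, 1.3], [-0.4, 0.1], [0.4, -1.8], [1.0, -0.6], [-0.5, -0.4], [-0.1, -0.1]]
('side',) [ 0.663   0.0316  0.0995 -0.1486 -0.0584] [[0.2, -0.6], [0.0, 0.7], [-0.1, -0.1], [-0.1, -0.1]]
lip [259.2 176.5] (259.4, 177.5)
lip [256.6 175.2] (256.5, 175.3)
lip [263.6 166.2] (263.5, 167.3)
```

```bash
python3 p.py .6005 -.0569 .104 .118
```

```text
n 2 psi 0.1185 now [ 0.541  -0.0636  0.1111] t 11.53 F [-0.   0.1 -3.2] gap 0.701
[30.0, 0.2, 3.5] [-0.0001, 0.0005, 0.0002]
[30.0, 0.2, 3.6] [-0.0001, 0.0005, 0.0002]
```

Call:
apply_moves([
  [0.01, 0, 0, 0, 0, 0, 1],
  [0.02, 0, 0.002, 0, 0, 0, 1],
  [0.02, 0, 0.003, 0, 0, 0, 1],
  [0.01, 0, 0.002, 0, 0, 0, 1],
  [0, 0, 0, 0, 0, 0, 1],
  [0, 0, 0, 0, 0, 0, 1],
])

```text
t: 12.28
tcp_pos: [0.601, -0.0557, 0.1042]
tool_rot: [0.998, 0.06, -0.0, -0.0]
force: [-0.1, -0.1, -2.4]
finger_gap: 0.698
gripper_force: 44.2
```

```bash
python3 p.py .6005 -.0569 .07 .118; python3 - <<'E'
from h import *
s=snapshot("side")
cv2.imwrite("pics/m7.png",crop(s,215,145,75,55,10))
E
```

```text
n 1 psi 0.1194 now [ 0.601  -0.0557  0.1042] t 12.28 F [-0.1 -0.1 -2.4] gap 0.698
[-0.7, 1.1, 34.2] [-0.0003, 0.0, 0.0014]
```

View pics/m7.png

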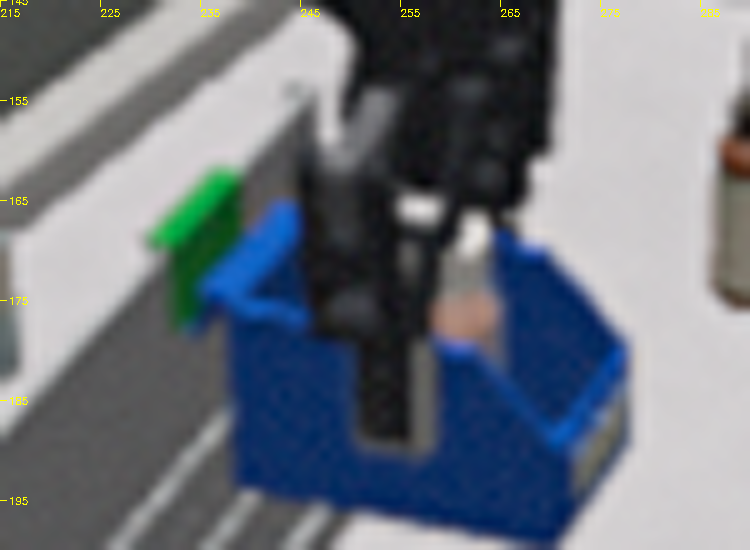

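Call:
apply_moves([
  [-0.0005, 0.0005, 0.008, 0, 0, 0, 1],
  [0, 0, 0.008, 0, 0, 0, 1],
  [0, 0, 0.004, 0, 0, 0, 1],
  [0, 0, 0.004, 0, 0, 0, 1],
  [0, 0, 0, 0, 0, 0, 1],
])

```text
t: 12.95
tcp_pos: [0.6007, -0.0562, 0.0799]
tool_rot: [0.998, 0.06, -0.0, -0.0]
force: [0.1, 0.1, -2.5]
finger_gap: 0.697
gripper_force: 44.3
```

Call:
apply_moves([
  [0, 0, 0.003, 0, 0, 0, 1],
  [0, 0, 0.003, 0, 0, 0, 1],
  [0, 0, 0.002, 0, 0, 0, 1],
  [0, 0, 0, 0, 0, 0, 1],
])

```text
t: 13.45
tcp_pos: [0.6008, -0.0562, 0.0721]
tool_rot: [0.998, 0.06, -0.0, -0.0]
force: [-0.2, 0.1, -1.8]
finger_gap: 0.702
gripper_force: 44.3
```

Call:
apply_moves([
  [0, 0, 0.001, 0, 0, 0, 1],
  [0, 0, 0.001, 0, 0, 0, 1],
  [0, 0, 0.001, 0, 0, 0, 1],
  [0, 0, 0, 0, 0, 0, 1],
])

```text
t: 13.95
tcp_pos: [0.601, -0.0563, 0.0697]
tool_rot: [0.998, 0.06, 0.0, 0.0]
force: [-0.9, -0.0, 0.8]
finger_gap: 0.7
gripper_force: 44.7
```

Call:
apply_moves([
  [0, 0, 0.001, 0, 0, 0, 1],
  [0, 0, 0.001, 0, 0, 0, 1],
  [0, 0, 0, 0, 0, 0, 1],
])

```text
t: 14.32
tcp_pos: [0.6013, -0.0564, 0.0688]
tool_rot: [0.998, 0.06, 0.001, 0.0]
force: [-3.4, 0.3, 6.7]
finger_gap: 0.699
gripper_force: 44.3
```

```bash
python3 p.py .601 -.0563 .0697 .118; python3 - <<'E'
from h import *
s=snapshot("side")
cv2.imwrite("pics/m8.png",crop(s,215,150,75,58,10))
E
```

```text
n 1 psi 0.1201 now [ 0.6013 -0.0564  0.0688] t 14.32 F [-3.4  0.3  6.7] gap 0.699
[-0.3, -0.1, -0.9] [0.0007, -0.0015, 0.0021]
```

View pics/m8.png

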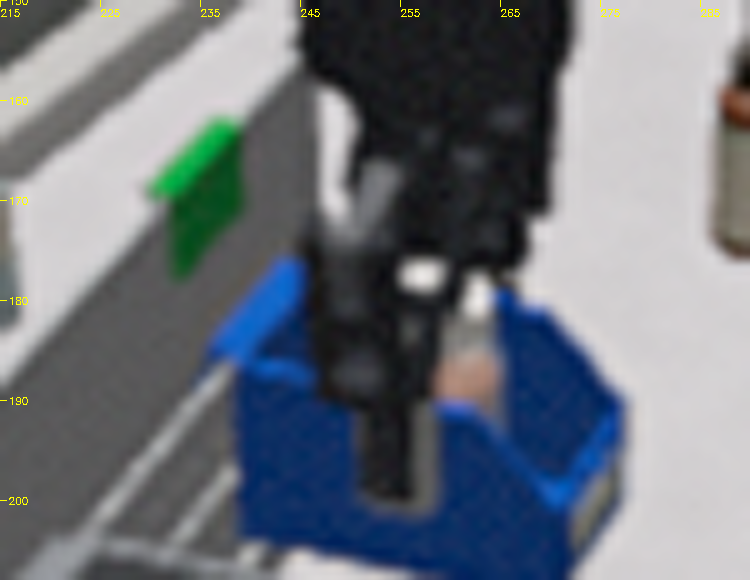

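The lip covers the louvre line and the height matches the hung pose. The contact force confirms the lip is seated, so I'll release.

Call:
apply_moves([
  [0, 0, -0.001, 0, 0, 0, 1],
  [0, 0, 0, 0, 0, 0, 0.2],
  [0, 0, 0, 0, 0, 0, -0.5],
  [0, 0, 0, 0, 0, 0, -1],
  [0, 0, 0, 0, 0, 0, -1],
  [0, 0, 0, 0, 0, 0, -1],
])

```text
t: 15.12
tcp_pos: [0.6009, -0.0562, 0.0681]
tool_rot: [0.998, 0.06, -0.0, -0.0]
force: [-1.1, 0.6, -0.6]
finger_gap: 0.998
gripper_force: 0.0
```

Call:
apply_moves([
  [0, 0, -0.02, 0, 0, 0, -1],
  [0, 0, -0.03, 0, 0, 0, -1],
  [0, 0, -0.05, 0, 0, 0, -1],
  [0, 0, -0.05, 0, 0, 0, -1],
  [-0.05, 0, 0, 0, 0, 0, -1],
  [-0.06, 0, 0, 0, 0, 0, -1],
  [-0.05, 0, 0, 0, 0, 0, -1],
  [0, 0, 0, 0, 0, 0, -1],
])

```text
t: 16.12
tcp_pos: [0.4376, -0.0743, 0.218]
tool_rot: [0.998, 0.059, -0.002, -0.001]
force: [0.4, -0.9, -0.2]
finger_gap: 1.006
gripper_force: 0.0
```

```bash
python3 - <<'E'
from h import *
s=snapshot("side");t=snapshot("top")
cv2.imwrite("pics/m9.png",np.hstack([crop(s,215,150,75,65,7),crop(t,260,145,40,65,7)]))
print(sense()["tcp_pos"])
E
```

```text
[ 0.44270354 -0.07579459  0.21881867]
```

View pics/m9.png

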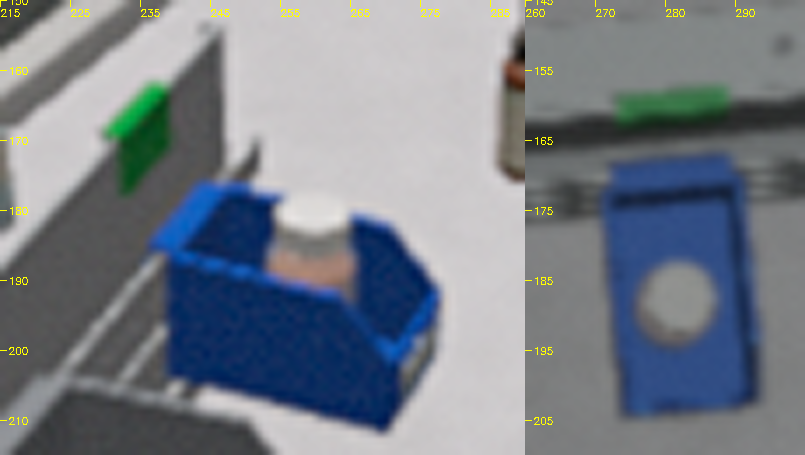

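```bash
python3 - <<'E'
from h import *
from scipy.optimize import least_squares
def proj(n,X):
    c=calibration(n);p=(c["camera_matrix"]@(c["R"]@np.array(X)+c["t"]));return p[:2]/p[2]
ob=[((239,204),(.048,.03,0)),((270,211.4),(-.048,.03,0)),((239,186),(.048,.03,.06)),((271,200.5),(-.048,.03,.034)),((277.3,191.5),(-.048,-.03,.034)),((271,182),(-.024,-.03,.06)),((263.5,192),(-.024,.03,.06))]
def f(p):
    R=Ro.from_euler("zy",p[3:]).as_matrix();return np.ravel([proj("side",R@np.array(X)+p[:3])-u for u,X in ob])
r=least_squares(f,[.6,-.056,.048,.12,0],x_scale=.01);print(r.x.round(4),r.fun.reshape(-1,2).round(1).tolist())
E
```

```text
[ 0.6161 -0.0779  0.0278  0.1201 -0.0484] [[0.3, -0.5], [0.2, 0.1], [0.3, 0.4], [-0.2, 1.3], [0.4, -0.8], [-0.6, -0.6], [-0.4, 0.1]]
```

```bash
python3 -c "
from station import *
print(sign_off())"
```

```text
the job is handed in; nothing more can be done
None
```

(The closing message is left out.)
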